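# Turn the medicine carousel until the bottle faces front

## Robot

A 7-joint arm with a two-finger parallel gripper is mounted at the origin on the work surface. World frame = base frame: x ahead of the robot, y to its left, z up, the work surface at z = 0. Lengths are in m, angles in rad, forces in N, time in s.
With the tool pointing down it reaches from about 0.425 to 0.875 m from the base axis. Payload 4.7 kg.
Tool frame: the origin (TCP) lies at the very end of the fingers, on their centre line; the grasp point (between the pads) lies 19 mm behind it; z points along the fingers, y is the line along which they close (so a half turn about z gives the same grasp; the last joint's range is limited). The gripper opens to 87 mm and grips with 3 to 60 N. Pads are 19 mm wide; open, the fingers measure 117 mm over their backs; the gripper's body (75 mm by 190 mm) begins 51 mm behind the grasp point.
Start: joints at [-1.129, 0.321, -0.07, 1.45, 0.023, 1.371, -0.057], TCP at [0.27, 0.591, 0.223] pointing down, gripper open.
Joint ranges: [-2.86, 2.86], [-0.3, 2.09], [-1.38, 1.24], [0.06, 2.45], [-1.56, 4.7], [0.09, 2.05], [-2.69, 2.69]. Speed limits (rad/s): [2.57, 2.57, 3.14, 3.14, 3.14, 3.14, 3.14].

## Interface

Orientations are given as a rotation vector (axis times angle).
In Python, from bench import ctrl, get_image, job gives the robot as it stands.
- The arm moves only by the shell command python3 -m crank 'ROWS' [FORCE]. ROWS is JSON, a list that holds one entry, the list of rows, each a list of 5 numbers: the shift along the tool's x, y, z in mm, then the turn about the tool's z in rad, then the closure, from -1 (fully open) to 1 (shut), so that 0 is half open. A call has 1 to 10 rows; each row shifts and turns the commanded pose from where the row before left it, along the tool's axes as they then stand; what a row does not reach is not made up. A row lasts 1/12 s, in which the tool goes at most 41.7 mm and 7.16 degrees, less where a joint would pass 70% of its speed; a pose out of reach is approached as far as the arm can. A call with a gripper value outside its range is refused whole. The fingers move at their own pace and stop on an object; FORCE is the grip in N (left out, the last holds). Time passes only in rows, so rows that do not move let the fingers close. It gives the time, the measured TCP pose, the force, the opening and the grip force at its end, in the units of the state.
- ctrl.get_state(): the state, without advancing time (a new reading comes with each control period).
- get_image(name): name is "scene" or "top"; returns a dict with "pixels" (480x640x3 uint8, red, green, blue), "fx", "fy", "cx", "cy" (pixels), "T" (4x4, takes a point from camera to world coordinates). Camera axes: x right, y down, z forward; pixel columns grow to the right and rows downward; lengths in m; the calibration is good to about 2 mm. A picture is of the moment at which its call begins. There is no depth.
- job.close_job(): hands the job in; it is judged then, once.
The state is a dict: "time": time; "joint_positions": joint angles; "qd": joint speeds; "joint_torque": joint torques, N m; "position": TCP position; "tool_rot": TCP orientation; "ft_force": force on the tool from outside, world axes, zero at the start; "torque": the same for the moment, N m; "grip_width": opening from 0.0 (shut) to 1.0 (fully open); "grip_force": force on a finger pad.
Only numpy, scipy, OpenCV 4.12 (cv2) and the standard library are available. Lean on these libraries where they do the work, as an engineer would, in place of code of your own. Each camera call takes 0.05 s, during which the arm holds its last target. There are 200 camera calls.

## Task

Spin the round medicine carousel on the counter by pushing the fins on its rim with the fingertips until the small necked bottle stands at the front, squarely in line with the tongue that sticks out from under the carousel. Only push, gently: do not grip the carousel, do not touch the bottle, the jar or the packs that ride on it, keep them all standing, and leave the other things on the counter alone. When the bottle is at the front, take the hand away.

Things in the scene. Friction and masses are not known exactly. Their poses are not given: they have to be found in the camera images.
- foot: fixed dark steel foot under the carousel; origin on the counter, on the turning axis. A flat tongue 24 mm wide, 8 mm high, with a pointed tip, sticks out along the foot's -x axis from under the disc to 207 mm from the axis: that way is the front. It differs from run to run and points roughly towards the robot.
- tongue_tip (a point): the pointed tip of the tongue, on its top face, 8 mm above the counter and 207 mm from the turning axis
- carousel: grey plastic turntable: a disc of 142 mm radius that turns either way about its vertical z axis, with light friction, and stays where it is left. Origin on the axis at the disc's underside, 16 mm above the counter; its top face is 28 mm above the counter. Six upright fins to push on stand on its rim, every 60 degrees, the first on the carousel's own x axis.
- fin_top (a point): middle of the top edge of the first fin (on the carousel's +x axis), 66 mm above the counter and 128 mm from the turning axis. Each fin is 8 mm thick, stands radially from 115 to 141 mm from the axis, and is pushed sideways
- tray (a point): top of the hub on the turning axis, 58 mm above the counter. Round it, inside a low round wall (98 mm radius, top 42 mm above the counter), lies the tray, split in four quarters by a cross of dividers along the carousel's x and y axes, top 54 mm above the counter
- bottle: the small necked bottle, loose: amber glass, round, 40 mm diameter, 70 mm tall, paper label, shoulders, a narrow neck and small white cap; origin at the centre of its underside. It stands on the disc's top face in one of the four quarters, about 58 mm from the axis, its top 98 mm above the counter
- jar: squat amber jar, loose: no neck, a white lid as wide as the jar, 48 mm diameter, 42 mm tall; origin at the centre of its underside. Stands in another quarter
- pack_tall: upright white medicine pack, loose, 26 x 40 x 62 mm (x, y, z); origin at the centre of its underside. Stands in another quarter
- pack_low: low white medicine pack, loose, 32 x 46 x 38 mm (x, y, z); origin at the centre of its underside. Stands in another quarter
- basket: white slatted picking basket, 170 x 240 x 80 mm (x, y, z), loose on the counter at the robot's left; origin at the centre of its underside. Leave alone
- carton_a: white carton, 70 x 120 x 55 mm (x, y, z), loose on the counter at the robot's right; origin at the centre of its underside. Leave alone
- carton_b: white carton, 50 x 80 x 90 mm (x, y, z), loose on the counter at the robot's right; origin at the centre of its underside. Leave alone
There are look-alikes about, which are no part of the job. What is shaped like the jar but pink or purple is not meant. What is shaped like the pack_tall but purple is not meant.

How it is judged:
At the end, for the whole second after the job is handed in: Bottle's axis within 12 mm of the tongue's centre line (the tongue's own width), on its side, in the tray; carousel at rest; bottle, jar and both packs upright and still in the tray; basket and cartons within 20 mm of where they were (y of bottle in the frame of foot between -0.012 and 0.012 m and x of bottle in the frame of foot between -0.09 and -0.03 m and angular speed of carousel below 0.05 rad/s and angle between each of bottle, jar, pack_tall, pack_low's own z axis and vertical below 0.15 rad and height (world z) of bottle between 0.022 and 0.034 m and horizontal distance between each of bottle, jar, pack_tall, pack_low and carousel below 0.09 m and linear speed of each of bottle, jar, pack_tall, pack_low below 0.02 m/s and height (world z) of jar between 0.022 and 0.034 m and height (world z) of pack_tall between 0.022 and 0.034 m and height (world z) of pack_low between 0.022 and 0.034 m and distance of each of basket, carton_a, carton_b from where it was at the start of the episode below 0.02 m); the robot touches nothing.
It fails at once if the robot touches the bottle, the jar or a pack on the carousel (more than 1 N) (contact force between any of the fingers, the arm and bottle above 1 N or contact force between any of the fingers, the arm and jar above 1 N or contact force between any of the fingers, the arm and pack_tall above 1 N or contact force between any of the fingers, the arm and pack_low above 1 N).
It fails at once if something on the carousel is lifted (more than 12 mm) or tipped (more than 0.4 rad) (height (world z) of any of bottle, jar, pack_tall, pack_low above 0.04 m or angle between any of bottle, jar, pack_tall, pack_low's own z axis and vertical above 0.4 rad).
It fails at once if the carousel is gripped or pushed hard (more than 25 N from the fingers) (contact force between the fingers and carousel above 25 N).
It fails at once if the basket or a carton on the counter is pushed away or lifted (moved more than 30 mm) (distance of any of basket, carton_a, carton_b from where it was at the start of the episode above 0.03 m).
It also fails if it takes over 45 s, if anything falls off the work surface, if the arm or the gripper's body presses on something with over 40 N, if the wrist force passes 120 N, or if a joint passes its speed limit or range.

## Working session

There is one attempt and no reset: what is moved stays moved. The work goes in short steps, Python scripts to look and compute and a shell command to move; the robot and the scene stay as the last step left them, time stands still between calls to the robot, and variables do not carry over. Pictures are saved under pics/ and viewed, at most 10 in all, crops included, and the job is handed in when it is done.

```bash
mkdir -p pics; cat > h.py <<'E'
import numpy as np, cv2
from bench import ctrl, get_image, job
def snap(name,fn,box=None,s=1):
    im=get_image(name); p=im["pixels"][:,:,::-1]
    cv2.imwrite('pics/raw_'+fn,p)
    if box: x0,y0,x1,y1=box; p=cv2.resize(p[y0:y1,x0:x1],None,fx=s,fy=s,interpolation=cv2.INTER_CUBIC)
    cv2.imwrite('pics/'+fn,p); np.savez('pics/'+name+'_cal.npz',K=[im[k] for k in("fx","fy","cx","cy")],T=im["T"]); return im
def cal(name):
    d=np.load('pics/'+name+'_cal.npz'); return d['K'],d['T']
def w(name,u,v,z):
    (fx,fy,cx,cy),T=cal(name); d=T[:3,:3]@[(u-cx)/fx,(v-cy)/fy,1]; o=T[:3,3]; return (o+d*(z-o[2])/d[2])
def px(name,P):
    (fx,fy,cx,cy),T=cal(name); q=T[:3,:3].T@(np.array(P)-T[:3,3]); return np.array([fx*q[0]/q[2]+cx,fy*q[1]/q[2]+cy])
E
python3 - <<'E'
from h import *
snap('top','t1.png'); snap('scene','s1.png')
s=ctrl.get_state(); print({k:np.round(s[k],3) for k in('time','position','tool_rot','grip_width')})
E
```

```text
{'time': np.float64(0.1), 'position': array([0.269, 0.591, 0.222]), 'tool_rot': array([-6.67e-01, -3.07e+00,  3.00e-03]), 'grip_width': np.float64(1.003)}
```

View pics/t1.png

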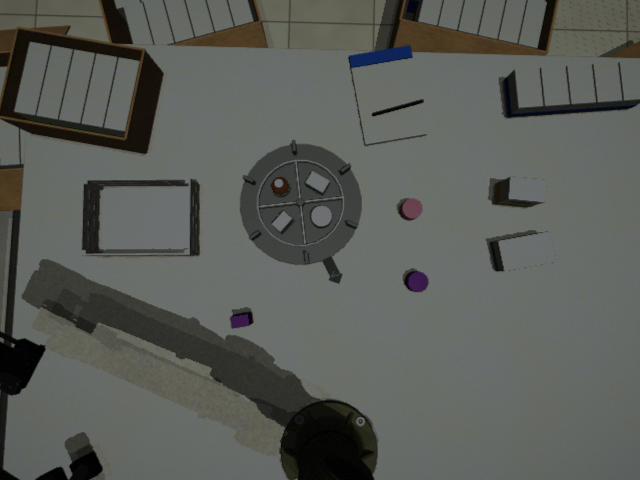

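View pics/s1.png

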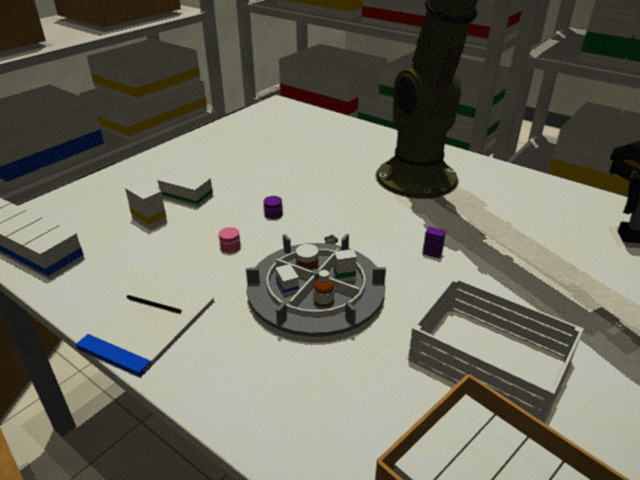

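Top view: carousel centre is about (300,204) and the tongue tip about (336,281). Round candidates are the amber, necked item with a small cap at (280,186) and the wide white-lidded jar at (321,216). The pink (410,209) and purple (416,281) jars are off the carousel. The item at (280,186) fits the bottle: the scene view shows its neck and small cap at (324,285). I'll confirm in an enlarged crop.

```bash
python3 - <<'E'
from h import *
p=cv2.imread('pics/raw_t1.png')[135:290,230:370]
cv2.imwrite('pics/c1.png',cv2.resize(p,None,fx=3.87,fy=3.87,interpolation=cv2.INTER_CUBIC)[:600]*1)
E
```

```text
(no output)
```

View pics/c1.png

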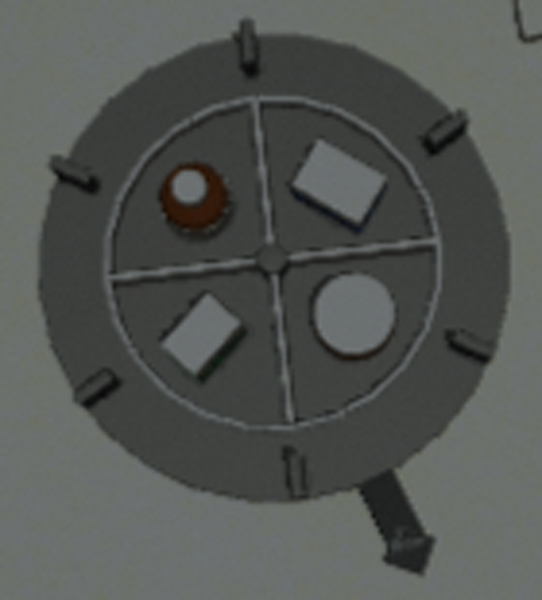

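The crop confirms it: the bottle has its small cap at crop (188,186) over an amber shoulder. The hub is at (273,258), the tongue tip at (422,574), and the fins are at about (247,38), (72,170), (97,384), (294,470), (470,345) and (446,130).

```bash
python3 - <<'E'
from h import *
f=lambda u,v,z:w('top',230+u/3.87,135+v/3.87,z)[:2]
c=f(273,258,.058);t=f(422,574,.008);b=f(188,186,.098)
print('cam',cal('top')[1][:3,3])
pol=lambda p:(np.round(p,4),np.round(np.hypot(*(p-c)),4),np.round(np.degrees(np.arctan2(*(p-c)[::-1])),1))
print('hub',c);print('tip',pol(t));print('bot',pol(b))
for n,q in dict(l=(109,277),r=(440,241),t=(257,97),b=(291,427)).items(): print('wall',n,pol(f(*q,.042 if 0 else .054)), pol(f(*q,.042)))
for q in [(247,33),(72,170),(97,384),(294,470),(470,345),(446,130)]: print('fin',pol(f(*q,.066)))
E
```

```text
cam [0.41795472 0.03377522 1.08709861]
hub [0.5661759  0.07791302]
tip (array([ 0.3835, -0.0157]), np.float64(0.2053), np.float64(-152.9))
bot (array([0.5998, 0.1251]), np.float64(0.058), np.float64(54.5))
wall l (array([0.5529, 0.1736]), np.float64(0.0966), np.float64(97.9)) (array([0.5545, 0.1752]), np.float64(0.098), np.float64(96.8))
wall r (array([ 0.5795, -0.0194]), np.float64(0.0982), np.float64(-82.2)) (array([ 0.5813, -0.02  ]), np.float64(0.0991), np.float64(-81.2))
wall t (array([0.6619, 0.0903]), np.float64(0.0965), np.float64(7.4)) (array([0.6647, 0.091 ]), np.float64(0.0994), np.float64(7.6))
wall b (array([0.4681, 0.0647]), np.float64(0.099), np.float64(-172.3)) (array([0.4686, 0.065 ]), np.float64(0.0984), np.float64(-172.5))
fin (array([0.6967, 0.0966]), np.float64(0.1319), np.float64(8.2))
fin (array([0.6132, 0.1957]), np.float64(0.1268), np.float64(68.2))
fin (array([0.4892, 0.1767]), np.float64(0.1252), np.float64(127.9))
fin (array([0.4428, 0.0619]), np.float64(0.1244), np.float64(-172.6))
fin (array([ 0.5176, -0.0375]), np.float64(0.1252), np.float64(-112.8))
fin (array([ 0.6427, -0.0207]), np.float64(0.1248), np.float64(-52.2))
```

```bash
python3 -m crank '[[[-20,-8,0,0,1],[-34,-14.5,0,0,1],[-34,-14.5,0,0,1],[-34,-14.5,0,0,1],[-34,-14.5,0,0,1],[-34,-14.5,0,0,1],[-34,-14.5,0,0,1],[-34,-14.5,0,0,1],[-34,-14.5,0,0,1],[-34,-14.5,0,0,1]]]' 10
python3 -m crank '[[[-34,-14.5,0,0,1],[-34,-14.5,0,0,1],[-34,-14.5,0,0,1],[-34,-14.5,0,0,1],[-20,-8,0,0,1],[0,0,0,0.11,1],[0,0,0,0.11,1],[0,0,0,0.11,1],[0,0,0,0.11,1],[0,0,0,0.11,1]]]'
python3 -m crank '[[[0,0,0,0.11,1],[0,0,0,0.11,1],[0,0,0,0.11,1],[0,0,0,0.11,1],[0,0,0,0.11,1],[0,0,0,0.11,1],[0,0,0,0.11,1],[0,0,0,0.11,1],[0,0,0,0.11,1],[0,0,0,0.11,1]]]'
cat >> h.py <<'E'
def rel(c=(.566,.078)):
    from scipy.spatial.transform import Rotation as R
    s=ctrl.get_state(); p=np.array(s['position']); m=R.from_rotvec(s['tool_rot']).as_matrix(); d=p[:2]-c
    print('t',round(s['time'],2),'p',p.round(4),'r',np.hypot(*d).round(4),'th',np.degrees(np.arctan2(d[1],d[0])).round(1),'psi',np.degrees(np.arctan2(m[1,1],m[0,1])).round(1),'q',np.round(s['joint_positions'],2),'F',np.round(s['ft_force'],1),'g',s['grip_width'])
    return p,m
E
python3 - <<'E'
from h import *
p,m=rel(); a=np.radians(56); print(m.T@(np.array([.566+.13*np.cos(a),.078+.13*np.sin(a),.046])-p)*1000)
E
```

```text
time: 0.93
position: [0.5096, 0.3285, 0.2222]
tool_rot: [-0.667, -3.07, 0.0]
ft_force: [-0.2, 1.1, -0.2]
grip_width: 0.325
grip_force: 0.0
time: 1.77
position: [0.6231, 0.2052, 0.2219]
tool_rot: [-1.483, -2.769, 0.001]
ft_force: [0.3, -0.5, -0.3]
grip_width: 0.003
grip_force: 0.0
time: 2.6
position: [0.6231, 0.2054, 0.2219]
tool_rot: [-2.712, -1.586, 0.002]
ft_force: [0.1, -0.7, -0.7]
grip_width: 0.006
grip_force: 0.0
t 2.6 p [0.6231 0.2054 0.2219] r 0.1396 th 65.9 psi -29.4 q [-0.71  0.35  0.46  1.45 -0.16  1.38 -0.76] F [ 0.1 -0.7 -0.7] g 0.006063087646499176
[ -9.2680819   23.36234129 175.9398296 ]
```

```bash
python3 -m crank '[[[-4.6,11.7,0,0,1],[-4.6,11.7,0,0,1],[0,0,20,0.08,1],[0,0,32,0,1],[0,0,34,0,1],[0,0,34,0,1],[0,0,32,0,1],[0,0,16,0,1],[0,0,8,0,1],[0,0,0,0,1]]]'
python3 -c "from h import *;rel()"
```

```text
time: 3.43
position: [0.6387, 0.184, 0.0442]
tool_rot: [2.769, 1.484, -0.006]
ft_force: [-0.5, -0.9, 0.4]
grip_width: -0.0
grip_force: 0.0
t 3.43 p [0.6387 0.184  0.0442] r 0.1285 th 55.6 psi -33.6 q [-0.66  0.51  0.44  1.61 -0.24  1.07 -0.74] F [-0.5 -0.9  0.4] g -0.00024887102626974263
```

```bash
python3 -m crank '[[[0,-2.2,0,-0.0175,1],[0,-2.2,0,-0.0175,1],[0,-2.2,0,-0.0175,1],[0,-2.2,0,-0.0175,1],[0,-2.2,0,-0.0175,1],[0,-2.2,0,-0.0175,1],[0,-3.4,0,-0.0262,1],[0,-3.4,0,-0.0262,1],[-0.1,-4.5,0,-0.035,1],[-0.1,-4.5,0,-0.035,1]]]'
python3 -c "from h import *;rel()"
```

```text
time: 4.27
position: [0.614, 0.1997, 0.047]
tool_rot: [2.58, 1.792, 0.002]
ft_force: [0.6, -0.4, 0.5]
grip_width: 0.008
grip_force: 0.6
t 4.27 p [0.614  0.1997 0.047 ] r 0.1309 th 68.5 psi -20.4 q [-0.67  0.46  0.4   1.66 -0.2   1.05 -0.57] F [ 0.6 -0.4  0.5] g 0.008200482447554855
```

Low force, following the arc. Next push is to about θ=128.

```bash
python3 -m crank '[[[-0.2,-6.8,0,-0.0524,1],[-0.2,-6.8,0,-0.0524,1],[-0.2,-6.8,0,-0.0524,1],[-0.2,-6.8,0,-0.0524,1],[-0.2,-6.8,0,-0.0524,1],[-0.2,-6.8,0,-0.0524,1],[-0.2,-6.8,0,-0.0524,1],[-0.2,-6.8,0,-0.0524,1],[-0.2,-6.8,0,-0.0524,1],[-0.2,-6.8,0,-0.0524,1]]]'
python3 -c "from h import *;rel()"
python3 -m crank '[[[-0.2,-6.8,0,-0.0524,1],[-0.2,-6.8,0,-0.0524,1],[-0.2,-6.8,0,-0.0524,1],[-0.2,-6.8,0,-0.0524,1],[-0.2,-6.8,0,-0.0524,1],[-0.2,-6.8,0,-0.0524,1],[-0.2,-6.8,0,-0.0524,1],[-0.2,-6.8,0,-0.0524,1],[-0.2,-6.8,0,-0.0524,1],[-0.2,-6.8,0,-0.0524,1]]]'
python3 - <<'E'
from h import *
rel(); snap('scene','s2.png',(200,180,440,360),3)
E
```

```text
time: 5.1
position: [0.5466, 0.2065, 0.0469]
tool_rot: [2.026, 2.401, 0.003]
ft_force: [1.6, 1.7, 0.5]
grip_width: 0.007
grip_force: 0.6
t 5.1 p [0.5466 0.2065 0.0469] r 0.13 th 98.6 psi 9.7 q [-0.66  0.34  0.3   1.82 -0.12  1.   -0.15] F [1.6 1.7 0.5] g 0.007336589551919921
time: 5.93
position: [0.4853, 0.1784, 0.0469]
tool_rot: [1.335, 2.844, 0.002]
ft_force: [0.4, 1.4, 0.3]
grip_width: 0.003
grip_force: 0.5
t 5.93 p [0.4853 0.1784 0.0469] r 0.1288 th 128.8 psi 39.7 q [-0.61  0.2   0.23  1.98 -0.06  0.96  0.34] F [0.4 1.4 0.3] g 0.002912819511368308
```

View pics/s2.png

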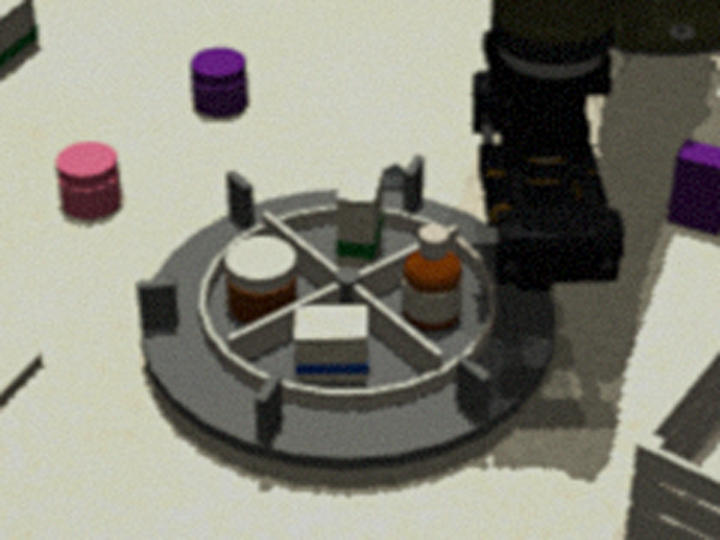

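Everything is standing, and the bottle has moved round to crop (433,275). I'll carry on, slowing before the end.

```bash
python3 -m crank '[[[-0.1,-6.8,0,-0.0524,1],[-0.1,-6.8,0,-0.0524,1],[-0.1,-6.8,0,-0.0524,1],[-0.1,-6.8,0,-0.0524,1],[-0.1,-6.8,0,-0.0524,1],[-0.1,-6.8,0,-0.0524,1],[-0.1,-6.8,0,-0.0524,1],[-0.1,-6.8,0,-0.0524,1],[-0.1,-6.8,0,-0.0524,1],[-0.1,-6.8,0,-0.0524,1]]]'
python3 -c "from h import *;rel()"
python3 -m crank '[[[-0.1,-6.8,0,-0.0524,1],[-0.1,-6.8,0,-0.0524,1],[-0.1,-6.8,0,-0.0524,1],[-0.1,-6.8,0,-0.0524,1],[-0.1,-6.8,0,-0.0524,1],[-0.1,-6.8,0,-0.0524,1],[-0.1,-6.8,0,-0.0524,1],[-0.1,-4.5,0,-0.035,1],[0,-2.2,0,-0.0175,1],[0,-1.1,0,-0.0087,1]]]'
python3 - <<'E'
from h import *
rel(); snap('top','t2.png',(230,135,370,290),3.87)
E
```

```text
time: 6.82
position: [0.4464, 0.1237, 0.047]
tool_rot: [0.555, 3.091, 0.002]
ft_force: [1.5, 0.2, -1.2]
grip_width: 0.005
grip_force: 0.6
t 6.82 p [0.4464 0.1237 0.047 ] r 0.1281 th 159.1 psi 69.6 q [-0.53  0.09  0.22  2.1  -0.02  0.94  0.91] F [ 1.5  0.2 -1.2] g 0.004980531235314051
time: 7.65
position: [0.4376, 0.0691, 0.0468]
tool_rot: [-0.109, 3.139, 0.001]
ft_force: [-0.0, 1.0, 1.6]
grip_width: 0.003
grip_force: 0.5
t 7.65 p [0.4376 0.0691 0.0468] r 0.1287 th -176.1 psi 94.0 q [-0.46  0.05  0.25  2.15 -0.02  0.94  1.44] F [-0.   1.   1.6] g 0.0026302677635480897
```

View pics/t2.png

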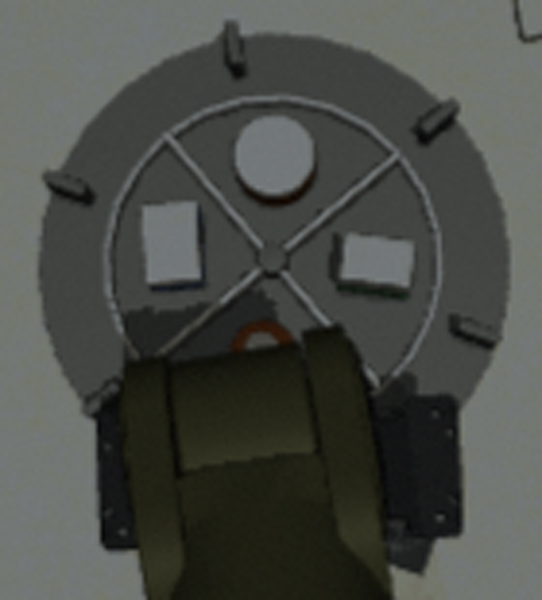

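Top view: the cap ring is at (262,338), with the hand over the front. From the hand angle, the bottle is at about 178.5° and needs 207°, so 28.5° more.

```bash
python3 -m crank '[[[0,-2.2,0,-0.0175,1],[-0.1,-4.5,0,-0.035,1],[-0.1,-6.8,0,-0.0524,1],[-0.1,-6.8,0,-0.0524,1],[-0.1,-6.8,0,-0.0524,1],[-0.1,-6.8,0,-0.0524,1],[-0.1,-6.8,0,-0.0524,1],[-0.1,-6.8,0,-0.0524,1],[-0.1,-5.6,0,-0.0436,1],[-0.1,-4.5,0,-0.035,1]]]'
python3 -m crank '[[[0,-2.2,0,-0.0175,1],[0,-1.1,0,-0.0087,1],[0,-1.1,0,-0.0087,1],[0,0,0,0,1],[0,0,0,0,1]]]'
python3 -c "from h import *;rel()"
```

```text
time: 8.53
position: [0.4534, 0.0142, 0.0465]
tool_rot: [0.804, -3.037, -0.0]
ft_force: [0.2, 0.8, 0.2]
grip_width: 0.002
grip_force: 0.6
time: 8.95
position: [0.4555, 0.0105, 0.0465]
tool_rot: [0.853, -3.023, 0.0]
ft_force: [0.7, 0.6, -0.1]
grip_width: 0.009
grip_force: 0.2
t 8.95 p [0.4555 0.0105 0.0465] r 0.1294 th -148.6 psi 121.5 q [-0.37  0.08  0.29  2.12 -0.03  0.94  2.07] F [ 0.7  0.6 -0.1] g 0.008702566159408266
```

```bash
python3 -m crank '[[[0,3,0,0,1],[0,3,0,0,1],[0,0,-15,0,1],[0,0,-30,0,1],[0,0,-35,0,1],[0,0,-35,0,1],[0,0,-35,0,1],[0,0,-30,0,1],[-10,15,0,0,1],[-19,31,0,0,1]]]'
python3 -m crank '[[[-19,31,0,0,1],[-19,31,0,0,1],[-19,31,0,0,1],[-19,31,0,0,1],[-19,31,0,0,1],[-19,31,0,0,1],[-19,31,0,0,1],[-19,31,0,0,1],[-10,15,0,0,1],[0,0,0,0,1]]]'
python3 - <<'E'
from h import *
rel(); snap('top','t3.png',(230,135,370,290),3.87)
E
```

```text
time: 9.78
position: [0.4551, 0.0666, 0.2295]
tool_rot: [-0.839, 3.021, -0.002]
ft_force: [0.8, 0.1, -0.4]
grip_width: 0.003
grip_force: 0.0
time: 10.62
position: [0.4512, 0.3845, 0.2257]
tool_rot: [0.864, -3.019, -0.004]
ft_force: [-0.6, -0.2, 0.2]
grip_width: 0.001
grip_force: 0.0
t 10.62 p [0.4512 0.3845 0.2257] r 0.3273 th 110.5 psi 121.9 q [-0.71  0.2  -0.04  1.6   0.01  1.35  1.37] F [-0.6 -0.2  0.2] g 0.0008893158192291848
```

View pics/t3.png

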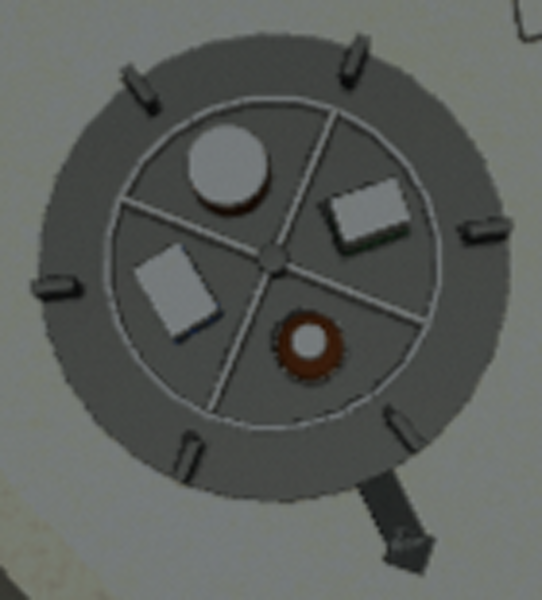

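The bottle is now at the front: cap at crop (309,341), tongue tip at (422,574). All four items are standing and the hand is clear. I'll compute the offset.

```bash
python3 - <<'E'
from h import *
f=lambda u,v,z:w('top',230+u/3.87,135+v/3.87,z)[:2]
c=f(273,258,.058);t=f(422,574,.008);b=f(309,341,.098)
e=(t-c)/np.hypot(*(t-c)); d=b-c
print('along',d@e,'lateral',e[0]*d[1]-e[1]*d[0])
E
```

```text
along 0.056770441942300603 lateral -0.00301486614312969
```

Lateral error is about 3 mm, well within the 12 mm tolerance, so I'm handing in.

```bash
python3 -c "from bench import job;print(job.close_job())"
```

```text
the job is handed in; nothing more can be done
None
```

The bottle stands at the front, about 3 mm off the tongue's centre line by camera measurement (limit 12 mm), with all four items upright, the hand clear and the job handed in; no verdict came back.

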